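Weed out the pliers that bind

TASK

Check the three spring pliers on the jewellery bench one after another, starting with the pair on the robot's left and ending with the pair on its right: squeeze each pair's handles together as far as they will go and let them spring open again. Two pairs shut fully and stay lying where they are; after all three have been tried, pick up the one pair that binds part-way and lay it flat inside the plain wooden tray, then let go. Leave the vials, bottle, bangles and everything else on the bench undisturbed.

Things in the scene. Friction and masses are not known exactly. Their poses are not given: they have to be found in the camera images.
- pliers_a: One of three alike spring pliers lying flat, handles towards the robot: steel jaws, blue handle sleeves, 150 mm long, 16 mm high, 0.14 kg. Origin on the pivot, half-way up. Open, x points along the middle line to the jaws (46 mm; handles reach 104 mm back), z up. The pose is that of the left (+y) half, which turns by about half the joint value when squeezed.
- pliers_a_grip (a point): Where to squeeze across y: midway between the two handle sleeves (in the air), half-way up, 62 mm behind the pivot. Sleeves run nearly along x from 30 to 104 mm behind the pivot, each 12 mm wide; over their outsides they measure 64 mm here when open (71 mm at their ends), 41 mm when fully shut.
- pliers_a_tip (a point): Point between these pliers' jaw tips, 46 mm ahead of the pivot, half-way up.
- pliers_a_arm (a joint): How far these pliers are squeezed, rad: 0 sprung open, 0.38 fully shut in a sound pair. A leaf spring opens them (about 9 N at the handles when shut). Exactly one of the three pairs binds, in any of the three places: it meets a hard stop at about 0.14 (56 mm over the sleeves), yet springs open again.
- pliers_b: One of three alike spring pliers lying flat, handles towards the robot: steel jaws, blue handle sleeves, 150 mm long, 16 mm high, 0.14 kg. Origin on the pivot, half-way up. Open, x points along the middle line to the jaws (46 mm; handles reach 104 mm back), z up. The pose is that of the left (+y) half, which turns by about half the joint value when squeezed.
- pliers_b_grip (a point): Where to squeeze across y: midway between the two handle sleeves (in the air), half-way up, 62 mm behind the pivot. Sleeves run nearly along x from 30 to 104 mm behind the pivot, each 12 mm wide; over their outsides they measure 64 mm here when open (71 mm at their ends), 41 mm when fully shut.
- pliers_b_tip (a point): Point between these pliers' jaw tips, 46 mm ahead of the pivot, half-way up.
- pliers_b_arm (a joint): How far these pliers are squeezed, rad: 0 sprung open, 0.38 fully shut in a sound pair. A leaf spring opens them (about 9 N at the handles when shut). Exactly one of the three pairs binds, in any of the three places: it meets a hard stop at about 0.14 (56 mm over the sleeves), yet springs open again.
- pliers_c: One of three alike spring pliers lying flat, handles towards the robot: steel jaws, blue handle sleeves, 150 mm long, 16 mm high, 0.14 kg. Origin on the pivot, half-way up. Open, x points along the middle line to the jaws (46 mm; handles reach 104 mm back), z up. The pose is that of the left (+y) half, which turns by about half the joint value when squeezed.
- pliers_c_grip (a point): Where to squeeze across y: midway between the two handle sleeves (in the air), half-way up, 62 mm behind the pivot. Sleeves run nearly along x from 30 to 104 mm behind the pivot, each 12 mm wide; over their outsides they measure 64 mm here when open (71 mm at their ends), 41 mm when fully shut.
- pliers_c_tip (a point): Point between these pliers' jaw tips, 46 mm ahead of the pivot, half-way up.
- pliers_c_arm (a joint): How far these pliers are squeezed, rad: 0 sprung open, 0.38 fully shut in a sound pair. A leaf spring opens them (about 9 N at the handles when shut). Exactly one of the three pairs binds, in any of the three places: it meets a hard stop at about 0.14 (56 mm over the sleeves), yet springs open again.
- tray: Plain, undivided, empty wooden tray fixed to the bench at the left or right end of the row, 220 (its x) by 160 (its y) by 24 mm high outside, walls and floor 6 mm thick. Origin at the centre of its underside, axes square to its sides.
- sorter: Bystander fixed at the other end of the row: bead sorter, a wooden box of 200 by 150 by 30 mm divided into six compartments with beads. Origin at the centre of its underside.
- vial_1: Bystander, loose: corked glass bead vial, 32 mm wide, 58 mm tall. Origin on its underside.
- vial_2: Bystander, loose: corked glass bead vial, 32 mm wide, 58 mm tall. Origin on its underside.
- vial_3: Bystander, loose: corked glass bead vial, 32 mm wide, 58 mm tall. Origin on its underside.
- vial_4: Bystander, loose: corked glass bead vial, 32 mm wide, 58 mm tall. Origin on its underside.
- glue: Bystander, loose: white bottle, 44 mm wide, 120 mm tall. Origin on its underside.
- bangle_1: Bystander, loose: flat brass bangle, 68 mm across, 6 mm high. Origin on its underside.
- bangle_2: Bystander, loose: flat brass bangle, 62 mm across, 8 mm high. Origin on its underside.
- hammer: Bystander, loose: hammer lying down, 200 mm long. Origin on its underside.

How it is judged:
By the outcome, as a careful person would: the job done as asked, in the order asked, and still so for the second after the job is handed in, with the robot touching nothing.
It also fails if it takes over 58 s, if anything falls off the work surface, if the arm or the gripper's body presses on something with over 40 N, if the wrist force passes 120 N, or if a joint passes its speed limit or range.

ROBOT

A 7-joint arm with a two-finger parallel gripper is mounted at the origin on the work surface. World frame = base frame: x ahead of the robot, y to its left, z up, the work surface at z = 0. Lengths are in m, angles in rad, forces in N, time in s.
With the tool pointing down it reaches from about 0.425 to 0.875 m from the base axis. Payload 4.7 kg.
Tool frame: the origin (TCP) lies at the very end of the fingers, on their centre line; the grasp point (between the pads) lies 19 mm behind it (grip_point_offset is the distance from the TCP to the grasp point, in m); x points along the fingers, z is the direction in which the jaws open and shut, and the axes are right-handed (so a half turn about x gives the same grasp; the last joint's range is limited). The gripper opens to 87 mm and grips with 3 to 60 N. Pads are 19 mm wide; open, the fingers measure 117 mm over their backs; the gripper's body (75 mm by 190 mm) begins 51 mm behind the grasp point.
Start: joints at [-1.285, 0.321, -0.07, 1.45, 0.023, 1.371, -0.057], TCP at [0.175, 0.626, 0.202] pointing down, gripper open.
Joint ranges: [-2.86, 2.86], [-0.3, 2.09], [-1.38, 1.24], [0.06, 2.45], [-1.56, 4.7], [0.09, 2.05], [-2.69, 2.69]. Speed limits (rad/s): [2.57, 2.57, 3.14, 3.14, 3.14, 3.14, 3.14].

INTERFACE

Orientations are given as a rotation vector (axis times angle).
In Python, from bench import get_state, get_image, calibration, close_job, grip_point_offset gives the robot as it stands.
- The arm moves only by the tool play_rows, never from a script. Its argument "targets" is a list of rows, each an object with "claw": the closure, from 0 (fully open) to 1 (shut); "linear": the shift along the tool's x, y, z as a fraction of full scale, a list of three; "rotation": the turn, a rotation vector about the tool's x, y, z as a fraction of full scale, a list of three. In form: [{"claw": claw, "linear": [x, y, z], "rotation": [wx, wy, wz]}, ...]. A call has 1 to 10 rows; each row shifts and turns the pose as measured when the row begins, along the tool's axes as they then stand; what a row does not reach is not made up. Full scale, the value 1, is 2.5 cm for a shift and 90 degrees for a turn. A row lasts 1/12 s, in which the tool goes at most 41.7 mm and 7.16 degrees, less where a joint would pass 70% of its speed; a pose out of reach is approached as far as the arm can. A call with a number of a shift or a turn outside -1 to 1 is refused whole. A call with a gripper value outside its range is refused whole. The fingers move at their own pace and stop on an object; "newtons" is the grip in N (left out, the last holds). Time passes only in rows, so rows that do not move let the fingers close. It gives the time, the measured TCP pose, the force and the opening at its end, in the units of the state.
- get_state(): the state, without advancing time (a new reading comes with each control period).
- get_image(name): name is "side" or "top" or "wrist"; returns the picture (384x512x3 uint8, blue, green, red); there is no depth.
- calibration(name): a dict with "fx", "fy", "cx", "cy" (pixels), "rvec" (rotation vector, rad) and "tvec" (3), from world to camera coordinates, as OpenCV has them; the wrist camera has in their place "hand_eye" (4x4, takes a point from camera to tool coordinates, whose origin is the TCP and whose axes are the tool frame's). Camera axes: x right, y down, z forward; pixel columns grow to the right and rows downward; lengths in m; the calibration is good to about 2 mm. A picture is of the moment at which its call begins: read the wrist's pose just before it. calibration takes no time and is no camera call.
- close_job(): hands the job in, once; it reports no verdict.
The state is a dict: "time": time; "joint_positions": joint angles; "qd": joint speeds; "joint_torque": joint torques, N m; "position": TCP position; "tool_rot": TCP orientation; "ft_force": force on the tool from outside, world axes, zero at the start; "torque": the same for the moment, N m; "grip_width": opening from 0.0 (shut) to 1.0 (fully open).
Only numpy, scipy, OpenCV 4.12 (cv2) and the standard library are available. Lean on these libraries where they do the work, as an engineer would, in place of code of your own. Each camera call takes 0.05 s, during which the arm holds its last target. There are 200 camera calls.

## Working session

There is one attempt and no reset: what is moved stays moved. The work goes in short steps, Python scripts to look and compute and a tool call to move; the robot and the scene stay as the last step left them, time stands still between calls to the robot, and variables do not carry over. Pictures are saved under pics/ and viewed, about 8 in all and at most 12, crops included, and the job is handed in when it is done.

Besides the shell and the picture viewer there is one more tool, called after ">>>" as a command line: name --argument value ..., lists and objects as JSON in quotes. play_rows: Moves the arm, as the interface text tells. Shift numbers are shares of 2.5 cm and turn numbers shares of 90 degrees, none past 1 either way. Its arguments: {"type":"object","properties":{"targets":{"type":"array"},"newtons":{"type":"number"}},"required":["targets"]}

```bash
mkdir -p pics; ls; python3 - <<'E'
from bench import *
import cv2,numpy as np
s=get_state();print(s, grip_point_offset if not callable(grip_point_offset) else grip_point_offset())
for n in("top","side","wrist"):
    c=calibration(n);print(n,c)
    cv2.imwrite(f"pics/{n}0.png",get_image(n))
E
```

```text
pics
{'time': 0.0, 'joint_positions': array([-1.2848871 ,  0.32182093, -0.07005614,  1.45166156,  0.02258836,
        1.37084066, -0.05688745]), 'qd': array([-3.36634445e-04,  1.31176254e-03, -2.76985778e-03, -9.11342511e-04,
        2.73476842e-04,  7.65662025e-05, -8.36971854e-04]), 'joint_torque': array([ 1.91862350e-04, -4.91281843e+01, -4.03685309e-01, -3.12534535e+01,
       -6.39386033e-02,  4.36688215e-02,  1.53227193e-04]), 'position': array([0.17441064, 0.62553729, 0.20136944]), 'tool_rot': array([-1.00794433,  1.32712742,  1.00585937]), 'ft_force': array([-0.29972043,  1.41342607, -0.66936632]), 'torque': array([0.0439659 , 0.04687545, 0.00675134]), 'grip_width': 0.9989332485228121} 0.0187
top {'fx': 462.9759744200171, 'fy': 462.9759744200171, 'cx': 256.56359290055445, 'cy': 193.0208397812631, 'rvec': array([ 2.16797639, -2.18887061,  0.09755572]), 'tvec': array([-0.00290545,  0.59690747,  1.20815981])}
side {'fx': 413.63230078553534, 'fy': 413.63230078553534, 'cx': 262.01083343748286, 'cy': 194.15251169202648, 'rvec': array([ 0.19490168, -2.74359967,  1.35074202]), 'tvec': array([0.56830472, 0.08518099, 0.96247853])}
wrist {'fx': 272.1491453199485, 'fy': 272.1491453199485, 'cx': 259.14069048275064, 'cy': 195.8554113038489, 'hand_eye': array([[-1.98258820e-04, -2.68205158e-01,  9.63361798e-01,
        -1.82595047e-01],
       [-2.97325331e-05, -9.63361815e-01, -2.68205169e-01,
         7.42403482e-02],
       [ 9.99999980e-01, -8.18172269e-05,  1.83020558e-04,
        -1.55481278e-06],
       [ 0.00000000e+00,  0.00000000e+00,  0.00000000e+00,
         1.00000000e+00]])}
```

View pics/top0.png

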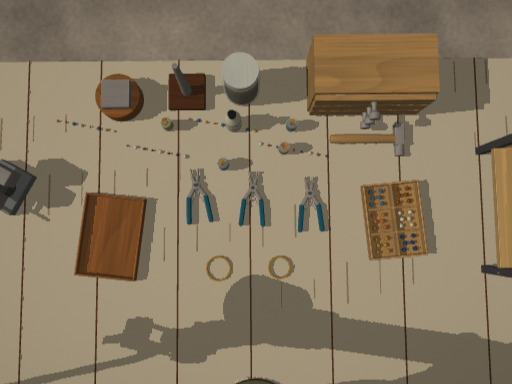

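View pics/side0.png

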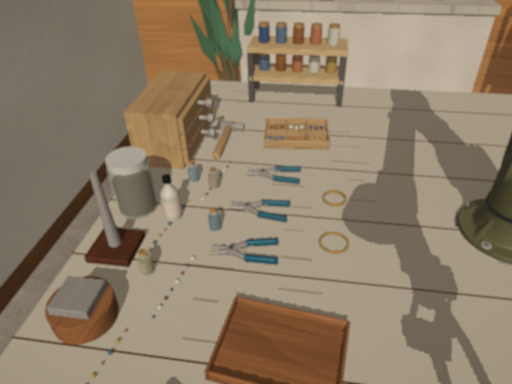

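The top view has the pliers pivots near pixels (198,197), (252,200) and (311,205). The tray is on the left at (111,237), the sorter on the right, a vial at (223,163), and bangles at (219,268) and (280,267). The side view agrees.

```bash
cat > h.py <<'E'
from bench import *
import cv2,numpy as np
from scipy.spatial.transform import Rotation as R
def cam(n,s=None):
    c=calibration(n);K=np.array([[c['fx'],0,c['cx']],[0,c['fy'],c['cy']],[0,0,1]])
    if 'rvec' in c:
        M=R.from_rotvec(c['rvec']).as_matrix();return K,M.T,-M.T@c['tvec']
    T=np.array(c['hand_eye']);Rt=R.from_rotvec(s['tool_rot']).as_matrix()
    return K,Rt@T[:3,:3],Rt@T[:3,3]+s['position']
def ray(px,z,C):
    K,M,o=C;px=np.atleast_2d(px).astype(float)
    d=(np.c_[px,np.ones(len(px))]@np.linalg.inv(K).T)@M.T
    return o+d*((z-o[2])/d[:,2])[:,None]
def blobs(m,amin):
    n,l,st,ce=cv2.connectedComponentsWithStats(m.astype(np.uint8))
    return [np.argwhere(l==i)[:,::-1] for i in range(1,n) if st[i,4]>=amin]
def blue(im):
    h=cv2.cvtColor(im,cv2.COLOR_BGR2HSV);return cv2.inRange(h,(85,110,40),(115,255,255))>0
def sleeves(im,C,amin,z=0.012):
    out=[]
    for b in blobs(blue(im),amin):
        p=ray(b,z,C)[:,:2];c=p.mean(0);u=np.linalg.svd(p-c,full_matrices=False)[2][0];u*=np.sign(u[0]) or 1
        t=(p-c)@u;w=(p-c)@np.array([-u[1],u[0]]);out.append((c,u,np.ptp(t),np.ptp(w)))
    return [o for o in out if o[2]>.04]
E
python3 - <<'E'
from h import *
np.set_printoptions(precision=4,suppress=True)
im=cv2.imread('pics/top0.png');C=cam('top')
S=sorted(sleeves(im,C,40),key=lambda o:-o[0][1])
for o in S:print(*o)
for a,b in zip(S[::2],S[1::2]):
    ax=a[1]+b[1];ax/=np.linalg.norm(ax);m=(a[0]+b[0])/2
    print('mid(67 behind)',m,'sep',np.linalg.norm(a[0]-b[0]),'yaw',np.degrees(np.arctan2(ax[1],ax[0])),'grip',m+.005*ax)
for n,p,z in[('bangle',(219,268),0),('bangle',(280,267),0),('vial',(223,163),.03),('vial',(166,123),.03),('vial',(285,147),.03),('glue',(233,120),.06)]:
    print(n,ray(p,z,C)[0])
print('tray',ray([(88,194),(146,200),(136,280),(76,274)],.024,C))
s=get_state();Rt=R.from_rotvec(s['tool_rot']).as_matrix();print(Rt)
E
```

```text
[0.553  0.1745] [1.     0.0067] 0.06731412681778054 0.008291278017112996
[0.5592 0.1221] [0.9768 0.2144] 0.06929450680134872 0.010752331372193948
[0.5476 0.0311] [ 0.9896 -0.1441] 0.07063147893407279 0.010113657691822944
[ 0.546  -0.0213] [0.9972 0.0747] 0.0678145563915134 0.01031869450888655
[ 0.5297 -0.1261] [ 0.9963 -0.0859] 0.06996045211125013 0.010399080940978536
[ 0.531  -0.1785] [0.992  0.1264] 0.06850736829458426 0.010762625960327305
mid(67 behind) [0.5561 0.1483] sep 0.0527526894298765 yaw 6.381328490448094 grip [0.5611 0.1489]
mid(67 behind) [0.5468 0.0049] sep 0.05241895298575223 yaw -1.9995571449737977 grip [0.5518 0.0047]
mid(67 behind) [ 0.5303 -0.1523] sep 0.052441099940237476 yaw 1.1670531454815083 grip [ 0.5353 -0.1522]
bangle [0.3981 0.094  0.    ]
bangle [ 0.3992 -0.0697  0.    ]
vial [0.6778 0.0803 0.03  ]
vial [0.7879 0.2332 0.03  ]
vial [ 0.7196 -0.086   0.03  ]
glue [0.787  0.0515 0.06  ]
tray [[0.5987 0.4409 0.024 ]
 [0.5811 0.2861 0.024 ]
 [0.3708 0.3101 0.024 ]
 [0.388  0.4678 0.024 ]]
[[-0.0003 -0.9633  0.2684]
 [-0.0014  0.2684  0.9633]
 [-1.     -0.0001 -0.0015]]
```

```bash
python3 -c "
import cv2
im=cv2.imread('pics/top0.png')[110:300,65:335];cv2.imwrite('pics/crop.png',cv2.resize(im,None,fx=2.9,fy=2.9,interpolation=2))"
```

```text
(no output)
```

View pics/crop.png

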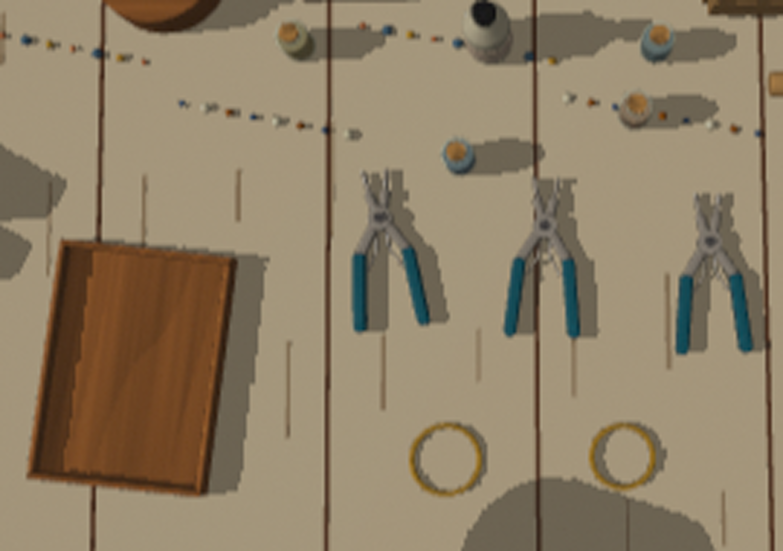

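>>> play_rows --targets '[{"claw":0,"linear":[0,0,0],"rotation":[-0.075,0,0]},{"claw":0,"linear":[0,0,0],"rotation":[-0.075,0,0]},{"claw":0,"linear":[0,0,0],"rotation":[-0.075,0,0]},{"claw":0,"linear":[0,0,0],"rotation":[-0.02,0,0]},{"claw":0,"linear":[0,-0.64,-1],"rotation":[0,0,0]},{"claw":0,"linear":[0,-0.64,-1],"rotation":[0,0,0]},{"claw":0,"linear":[0,-0.64,-1],"rotation":[0,0,0]},{"claw":0,"linear":[0,-0.64,-1],"rotation":[0,0,0]},{"claw":0,"linear":[0,-0.64,-1],"rotation":[0,0,0]},{"claw":0,"linear":[0,-0.64,-1],"rotation":[0,0,0]}]' --newtons 25

```text
time: 0.98
position: [0.2839, 0.4887, 0.1955]
tool_rot: [-1.319, 1.146, 1.323]
ft_force: [0.2, 1.1, 0.1]
grip_width: 0.999
```

```bash
cat >> h.py <<'E'
def plan(x,y,z,yaw):
    s=get_state();Rt=R.from_rotvec(s['tool_rot']);w=np.radians(yaw);c,n=np.cos(w),np.sin(w)
    D=np.array([[0,-c,-n],[0,-n,c],[-1,0,0]])
    rv=(Rt.inv()*R.from_matrix(D)).as_rotvec()/(np.pi/2);d=np.array([x,y,z])-s['position']
    print('t',round(s['time'],2),'pos',s['position'].round(4),'F',s['ft_force'].round(1),'w',round(s['grip_width']*87,1))
    print('rot(frac)',rv.round(4),'lin total final-frame',(d@D/.025).round(2),'now-frame',(Rt.inv().apply(d)/.025).round(2))
E
python3 -c "
from h import *
plan(.561,.149,.13,6.4)"
```

```text
t 0.98 pos [0.2839 0.4887 0.1955] F [0.2 1.1 0.1] w 87.0
rot(frac) [ 0.0241 -0.0035 -0.0058] lin total final-frame [  2.62  -9.5  -14.74] now-frame [  2.62  -8.96 -15.08]
```

>>> play_rows --targets '[{"claw":0,"linear":[0.15,-0.92,-1],"rotation":[0.012,0,0]},{"claw":0,"linear":[0.15,-0.64,-1],"rotation":[0.012,0,0]},{"claw":0,"linear":[0.2,-0.64,-1],"rotation":[0,0,-0.005]},{"claw":0,"linear":[0.2,-0.64,-1],"rotation":[0,0,0]},{"claw":0,"linear":[0.2,-0.64,-1],"rotation":[0,0,0]},{"claw":0,"linear":[0.2,-0.64,-1],"rotation":[0,0,0]},{"claw":0,"linear":[0.2,-0.64,-1],"rotation":[0,0,0]},{"claw":0,"linear":[0.2,-0.64,-1],"rotation":[0,0,0]},{"claw":0,"linear":[0.2,-0.64,-1],"rotation":[0,0,0]},{"claw":0,"linear":[0.2,-0.64,-1],"rotation":[0,0,0]}]'

```text
time: 1.82
position: [0.4858, 0.2464, 0.1463]
tool_rot: [-1.294, 1.159, 1.289]
ft_force: [0.1, 0.3, -0.3]
grip_width: 1.003
```

```bash
python3 -c "
from h import *
plan(.561,.149,.13,6.4)"
```

```text
t 1.82 pos [0.4858 0.2464 0.1463] F [ 0.1  0.3 -0.3] w 87.3
rot(frac) [-0.0005 -0.0029 -0.0006] lin total final-frame [ 0.65 -2.55 -4.21] now-frame [ 0.67 -2.56 -4.2 ]
```

>>> play_rows --targets '[{"claw":0,"linear":[0.1,-0.6,-1],"rotation":[0,-0.002,0]},{"claw":0,"linear":[0.15,-0.6,-1],"rotation":[0,0,0]},{"claw":0,"linear":[0.15,-0.6,-1],"rotation":[0,0,0]},{"claw":0,"linear":[0.15,-0.6,-1],"rotation":[0,0,0]},{"claw":0,"linear":[0.1,-0.2,-0.3],"rotation":[0,0,0]},{"claw":0,"linear":[0,0,0],"rotation":[0,0,0]},{"claw":0,"linear":[0,0,0],"rotation":[0,0,0]}]'

```text
time: 2.4
position: [0.5669, 0.132, 0.1266]
tool_rot: [-1.285, 1.168, 1.281]
ft_force: [0.1, 1.4, -0.1]
grip_width: 1.0
```

```bash
cat >> h.py <<'E'
def wsl(name,amin=150):
    s=get_state();im=get_image('wrist');cv2.imwrite(f'pics/{name}.png',im);C=cam('wrist',s)
    for z in(.012,):
        S=sorted(sleeves(im,C,amin,z),key=lambda o:-o[0][1])
        for o in S:print('sleeve',o[0].round(4),'len',round(o[2],4),'wid',round(o[3],4),'ang',np.degrees(np.arctan2(o[1][1],o[1][0])).round(1))
        for a,b in zip(S,S[1:]):
            ax=a[1]+b[1];ax/=np.linalg.norm(ax);m=(a[0]+b[0])/2
            print(' pair mid',m.round(4),'sep',np.linalg.norm(a[0]-b[0]).round(4),'yaw',np.degrees(np.arctan2(ax[1],ax[0])).round(2),'grip',(m+.005*ax).round(4))
E
python3 -c "
from h import *
plan(.561,.149,.13,6.4);wsl('w1')"
```

```text
t 2.4 pos [0.5669 0.132  0.1266] F [ 0.1  1.4 -0.1] w 87.0
rot(frac) [-0.008  -0.004  -0.0025] lin total final-frame [-0.14  0.16  0.7 ] now-frame [-0.14  0.17  0.7 ]
sleeve [0.5506 0.1738] len 0.0708 wid 0.0103 ang 0.7
sleeve [0.5568 0.1218] len 0.0714 wid 0.0096 ang 12.4
sleeve [ 0.5266 -0.124 ] len 0.0721 wid 0.0197 ang -5.7
 pair mid [0.5537 0.1478] sep 0.0523 yaw 6.54 grip [0.5586 0.1484]
 pair mid [ 0.5417 -0.0011] sep 0.2477 yaw 3.38 grip [ 0.5467 -0.0008]
```

View pics/w1.png

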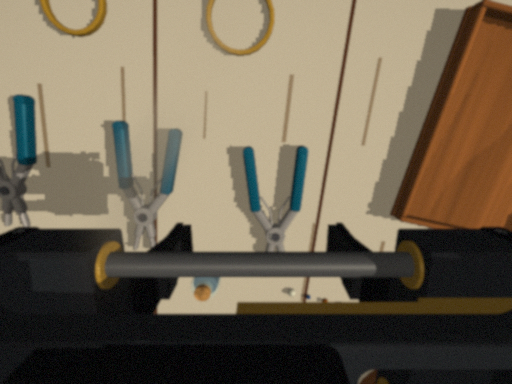

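The wrist view shows the left pair at (272,190), between the fingers, and its measured grip point agrees with the top view to within 3 mm. I'll align and descend.

>>> play_rows --targets '[{"claw":0,"linear":[0.5,0.3,0.7],"rotation":[-0.008,-0.004,-0.002]},{"claw":0,"linear":[0.8,0,0],"rotation":[0,0,0]},{"claw":0,"linear":[0.8,0,0],"rotation":[0,0,0]},{"claw":0,"linear":[0.4,0,0],"rotation":[0,0,0]},{"claw":0,"linear":[0,0,0],"rotation":[0,0,0]}]'

```text
time: 2.87
position: [0.5542, 0.1604, 0.0645]
tool_rot: [-1.297, 1.141, 1.303]
ft_force: [-0.4, 0.8, 0.6]
grip_width: 1.0
```

```bash
python3 -c "
from h import *
plan(.5595,.1487,.004,6.5)"
```

```text
t 2.87 pos [0.5542 0.1604 0.0645] F [-0.4  0.8  0.6] w 87.0
rot(frac) [0.0077 0.0042 0.0014] lin total final-frame [ 2.42 -0.16 -0.49] now-frame [ 2.42 -0.15 -0.51]
```

>>> play_rows --targets '[{"claw":0,"linear":[0,-0.08,-0.3],"rotation":[0.005,0.003,0.001]},{"claw":0,"linear":[0,0,0],"rotation":[0,0,0]},{"claw":0,"linear":[0,0,0],"rotation":[0,0,0]}]'

```text
time: 3.12
position: [0.5568, 0.1555, 0.0659]
tool_rot: [-1.296, 1.147, 1.298]
ft_force: [-0.1, -0.1, 0.5]
grip_width: 0.997
```

```bash
python3 -c "
from h import *
plan(.5595,.1487,.004,6.5);print(get_state()['qd'].round(3))"
```

```text
t 3.12 pos [0.5568 0.1555 0.0659] F [-0.1 -0.1  0.5] w 86.8
rot(frac) [0.0048 0.0017 0.0006] lin total final-frame [ 2.48 -0.07 -0.28] now-frame [ 2.48 -0.07 -0.29]
[ 0.009 -0.009  0.012 -0.014  0.016  0.005 -0.003]
```

>>> play_rows --targets '[{"claw":0,"linear":[0.2,-0.07,-0.26],"rotation":[0.004,0.0015,0]},{"claw":0,"linear":[0.7,0,0],"rotation":[0,0,0]},{"claw":0,"linear":[0.7,0,0],"rotation":[0,0,0]},{"claw":0,"linear":[0.4,0,0],"rotation":[0,0,0]},{"claw":0,"linear":[0.1,0,0],"rotation":[0,0,0]},{"claw":0,"linear":[0,0,0],"rotation":[0,0,0]},{"claw":0,"linear":[0,0,0],"rotation":[0,0,0]}]'

```text
time: 3.7
position: [0.5659, 0.1468, 0.0167]
tool_rot: [-1.294, 1.145, 1.281]
ft_force: [0.7, 0.4, 1.3]
grip_width: 0.999
```

```bash
python3 -c "
from h import *
plan(.5595,.1487,.004,6.5);print(get_state()['qd'].round(3))"
```

```text
t 3.7 pos [0.5659 0.1468 0.0167] F [0.7 0.4 1.3] w 86.9
rot(frac) [-0.0024  0.0007  0.0075] lin total final-frame [0.51 0.24 0.1 ] now-frame [0.5  0.25 0.1 ]
[ 0.002  0.002  0.005 -0.008  0.001  0.002  0.001]
```

>>> play_rows --targets '[{"claw":0,"linear":[0.25,0.24,0.08],"rotation":[-0.002,0,0.006]},{"claw":0,"linear":[0.2,0,0],"rotation":[0,0,0]},{"claw":0,"linear":[0,0,0],"rotation":[0,0,0]},{"claw":0,"linear":[0,0,0],"rotation":[0,0,0]}]'

```text
time: 4.03
position: [0.5607, 0.1488, 0.0065]
tool_rot: [-1.292, 1.148, 1.29]
ft_force: [0.2, -0.1, 0.6]
grip_width: 1.001
```

```bash
python3 -c "
from h import *
plan(.5595,.1487,.004,6.5);wsl('w2')"
```

```text
t 4.03 pos [0.5607 0.1488 0.0065] F [ 0.2 -0.1  0.6] w 87.0
rot(frac) [-0.0002  0.0014  0.0031] lin total final-frame [0.1  0.05 0.  ] now-frame [0.1  0.05 0.  ]
sleeve [0.5438 0.1736] len 0.0601 wid 0.0116 ang 0.4
sleeve [0.5499 0.1206] len 0.0601 wid 0.0116 ang 12.3
sleeve [0.5385 0.0325] len 0.0662 wid 0.0179 ang -11.1
sleeve [ 0.5409 -0.0188] len 0.0744 wid 0.0163 ang -7.4
 pair mid [0.5468 0.1471] sep 0.0534 yaw 6.37 grip [0.5518 0.1477]
 pair mid [0.5442 0.0766] sep 0.0888 yaw 0.62 grip [0.5492 0.0766]
 pair mid [0.5397 0.0069] sep 0.0514 yaw -9.25 grip [0.5446 0.0061]
```

>>> play_rows --targets '[{"claw":0,"linear":[0.1,0.02,0],"rotation":[0,0,0.002]},{"claw":1,"linear":[0,0,0],"rotation":[0,0,0]},{"claw":1,"linear":[0,0,0],"rotation":[0,0,0]},{"claw":1,"linear":[0,0,0],"rotation":[0,0,0]},{"claw":1,"linear":[0,0,0],"rotation":[0,0,0]},{"claw":1,"linear":[0,0,0],"rotation":[0,0,0]},{"claw":1,"linear":[0,0,0],"rotation":[0,0,0]},{"claw":1,"linear":[0,0,0],"rotation":[0,0,0]}]' --newtons 25

```text
time: 4.75
position: [0.561, 0.149, 0.0047]
tool_rot: [-1.292, 1.149, 1.291]
ft_force: [-0.2, 0.2, -0.3]
grip_width: 0.558
```

```bash
python3 -c "
from h import *
plan(.5595,.1487,.004,6.5)"
```

```text
t 4.75 pos [0.561  0.149  0.0047] F [-0.2  0.2 -0.3] w 48.5
rot(frac) [-0.0001  0.0016  0.0019] lin total final-frame [ 0.03  0.06 -0.  ] now-frame [ 0.03  0.06 -0.  ]
```

>>> play_rows --targets '[{"claw":1,"linear":[0,0,0],"rotation":[0,0,0]},{"claw":1,"linear":[0,0,0],"rotation":[0,0,0]},{"claw":1,"linear":[0,0,0],"rotation":[0,0,0]},{"claw":1,"linear":[0,0,0],"rotation":[0,0,0]},{"claw":1,"linear":[0,0,0],"rotation":[0,0,0]}]'

```text
time: 5.17
position: [0.561, 0.149, 0.0048]
tool_rot: [-1.292, 1.149, 1.291]
ft_force: [0.1, 0.1, -0.9]
grip_width: 0.173
```

>>> play_rows --targets '[{"claw":1,"linear":[0,0,0],"rotation":[0,0,0]}]'

```text
time: 5.25
position: [0.561, 0.149, 0.0048]
tool_rot: [-1.291, 1.149, 1.291]
ft_force: [0.6, 0.1, -0.0]
grip_width: 0.097
```

>>> play_rows --targets '[{"claw":0.85,"linear":[0,0,0],"rotation":[0,0,0]}]'

```text
time: 5.33
position: [0.561, 0.149, 0.0048]
tool_rot: [-1.292, 1.149, 1.291]
ft_force: [0.3, 0.4, -0.3]
grip_width: 0.117
```

```bash
python3 -c "
from h import *
plan(.5595,.1487,.004,6.5);wsl('w3')
cv2.imwrite('pics/top3.png',get_image('top'))
cv2.imwrite('pics/side3.png',get_image('side'))
a=cv2.imread('pics/w3.png');b=cv2.imread('pics/side3.png')[180:300,180:340];t=cv2.imread('pics/top3.png')[140:290,60:340]
b=cv2.resize(b,(400,300));t=cv2.resize(t,(400,214))
o=np.zeros((520,800,3),np.uint8);o[:300,:400]=cv2.resize(a,(400,300));o[:300,400:]=b;o[300:514,:400]=t
cv2.imwrite('pics/m3.png',o)"
```

```text
t 5.33 pos [0.561  0.149  0.0048] F [ 0.3  0.4 -0.3] w 10.2
rot(frac) [-0.0001  0.0016  0.0019] lin total final-frame [ 0.03  0.06 -0.  ] now-frame [ 0.03  0.06 -0.  ]
sleeve [0.5357 0.1735] len 0.0423 wid 0.0117 ang 0.8
sleeve [0.5416 0.1188] len 0.0419 wid 0.0116 ang 12.2
sleeve [0.5423 0.0315] len 0.0752 wid 0.0165 ang -10.9
sleeve [ 0.5442 -0.0174] len 0.0744 wid 0.0194 ang -5.6
 pair mid [0.5386 0.1462] sep 0.0551 yaw 6.5 grip [0.5436 0.1467]
 pair mid [0.5419 0.0751] sep 0.0873 yaw 0.61 grip [0.5469 0.0752]
 pair mid [0.5432 0.007 ] sep 0.0489 yaw -8.24 grip [0.5482 0.0063]
```

View pics/m3.png

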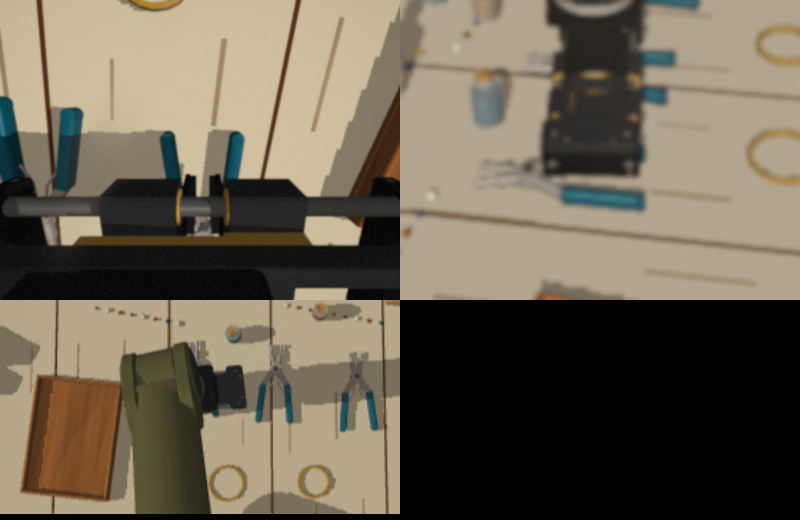

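```bash
python3 -c "
import cv2,numpy as np
a=cv2.imread('pics/w2.png')[150:320,100:420];b=cv2.imread('pics/w3.png')[150:320,100:420]
o=np.vstack([cv2.resize(np.clip(x.astype(float)*1.8,0,255).astype('uint8'),None,fx=1.75,fy=1.75,interpolation=2) for x in (a,b)]);cv2.imwrite('pics/m4.png',o)"
```

```text
(no output)
```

View pics/m4.png

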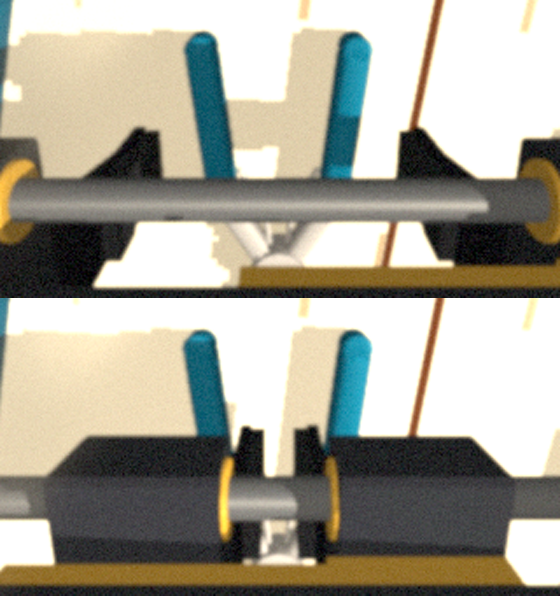

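The pliers weren't touched. The fingers closed over the top of the sleeves, and the picture geometry puts the real fingertips about 20 mm above the reported TCP. I'll reopen and go lower in small steps, checking the force each time.

>>> play_rows --targets '[{"claw":0,"linear":[0,0,0],"rotation":[0,0,0]},{"claw":0,"linear":[0,0,0],"rotation":[0,0,0]},{"claw":0,"linear":[0,0,0],"rotation":[0,0,0]},{"claw":0,"linear":[0,0,0],"rotation":[0,0,0]},{"claw":0,"linear":[0,0,0],"rotation":[0,0,0]},{"claw":0,"linear":[0,0,0],"rotation":[0,0,0]},{"claw":0,"linear":[0,0,0],"rotation":[0,0,0]},{"claw":0,"linear":[0,0,0],"rotation":[0,0,0]},{"claw":0,"linear":[0,0,0],"rotation":[0,0,0]},{"claw":0,"linear":[0,0,0],"rotation":[0,0,0]}]'

```text
time: 6.32
position: [0.561, 0.149, 0.0048]
tool_rot: [-1.291, 1.149, 1.291]
ft_force: [0.4, 0.7, 0.1]
grip_width: 0.825
```

>>> play_rows --targets '[{"claw":0,"linear":[0,0,0],"rotation":[0,0,0]},{"claw":0,"linear":[0.1,0,0],"rotation":[0,0,0]},{"claw":0,"linear":[0.1,0,0],"rotation":[0,0,0]},{"claw":0,"linear":[0,0,0],"rotation":[0,0,0]}]'

```text
time: 6.65
position: [0.5611, 0.1491, -0.0006]
tool_rot: [-1.292, 1.149, 1.291]
ft_force: [-1.0, 0.2, -0.3]
grip_width: 0.989
```

No contact force at reported z of about 0, so the tips really are higher. Continuing down.

>>> play_rows --targets '[{"claw":0,"linear":[0.1,0,0],"rotation":[0,0,0]},{"claw":0,"linear":[0.1,0,0],"rotation":[0,0,0]},{"claw":0,"linear":[0.08,0,0],"rotation":[0,0,0]},{"claw":0,"linear":[0,0,0],"rotation":[0,0,0]}]'

```text
time: 6.98
position: [0.5608, 0.149, -0.0088]
tool_rot: [-1.291, 1.15, 1.291]
ft_force: [-0.1, -0.2, -0.3]
grip_width: 1.003
```

```bash
python3 -c "
from h import *
plan(.5595,.1487,-.014,6.5);print(get_state()['joint_torque'].round(2))"
```

```text
t 6.98 pos [ 0.5608  0.149  -0.0088] F [-0.1 -0.2 -0.3] w 87.3
rot(frac) [-0.0001  0.0015  0.0017] lin total final-frame [ 0.21  0.05 -0.  ] now-frame [ 0.21  0.05 -0.  ]
[ 3.000e-02 -4.468e+01  3.440e+00 -2.561e+01  2.000e-02 -1.000e-02
  1.000e-02]
```

>>> play_rows --targets '[{"claw":0,"linear":[0.1,0.03,0],"rotation":[0,0,0]},{"claw":0,"linear":[0.08,0,0],"rotation":[0,0,0]},{"claw":0,"linear":[0,0,0],"rotation":[0,0,0]}]'

```text
time: 7.23
position: [0.56, 0.1489, -0.0139]
tool_rot: [-1.291, 1.15, 1.292]
ft_force: [1.1, 0.3, -0.0]
grip_width: 1.002
```

>>> play_rows --targets '[{"claw":1,"linear":[0,0,0],"rotation":[0,0,0]},{"claw":1,"linear":[0,0,0],"rotation":[0,0,0]},{"claw":1,"linear":[0,0,0],"rotation":[0,0,0]},{"claw":1,"linear":[0,0,0],"rotation":[0,0,0]},{"claw":1,"linear":[0,0,0],"rotation":[0,0,0]},{"claw":1,"linear":[0,0,0],"rotation":[0,0,0]},{"claw":1,"linear":[0,0,0],"rotation":[0,0,0]}]' --newtons 25

```text
time: 7.82
position: [0.5598, 0.1491, -0.0139]
tool_rot: [-1.291, 1.15, 1.292]
ft_force: [0.3, 0.5, 0.2]
grip_width: 0.557
```

>>> play_rows --targets '[{"claw":1,"linear":[0,0,0],"rotation":[0,0,0]},{"claw":1,"linear":[0,0,0],"rotation":[0,0,0]}]'

```text
time: 7.98
position: [0.5597, 0.1493, -0.0139]
tool_rot: [-1.291, 1.15, 1.292]
ft_force: [0.8, 0.3, -1.2]
grip_width: 0.445
```

```bash
python3 -c "
from h import *
plan(.5595,.1487,-.014,6.5);wsl('w5')
a=cv2.imread('pics/w5.png')[60:320,100:420]
cv2.imwrite('pics/m5.png',cv2.resize(np.clip(a.astype(float)*1.8,0,255).astype('uint8'),None,fx=2,fy=2,interpolation=2))"
```

```text
t 7.98 pos [ 0.5597  0.1493 -0.0139] F [ 0.8  0.3 -1.2] w 38.7
rot(frac) [0.0001 0.0018 0.0014] lin total final-frame [ 0.    0.01 -0.02] now-frame [ 0.    0.01 -0.02]
sleeve [0.5407 0.1593] len 0.048 wid 0.0112 ang 12.5
sleeve [0.5433 0.1358] len 0.0481 wid 0.0112 ang -0.2
sleeve [0.5425 0.0328] len 0.073 wid 0.0187 ang -9.8
 pair mid [0.542  0.1476] sep 0.0237 yaw 6.17 grip [0.547  0.1481]
 pair mid [0.5429 0.0843] sep 0.1029 yaw -4.97 grip [0.5479 0.0839]
```

View pics/m5.png

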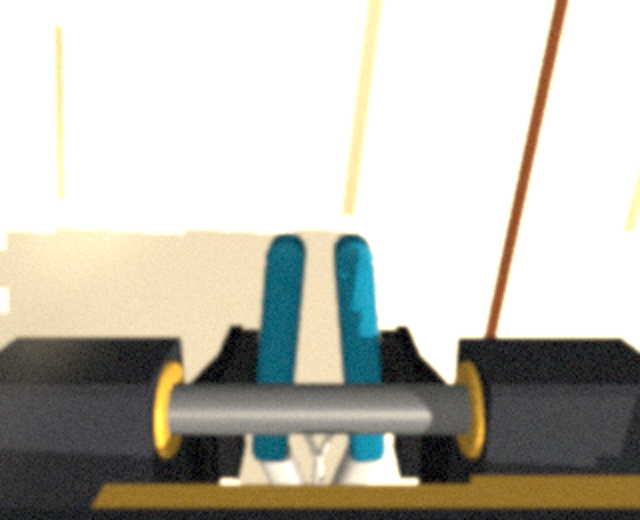

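>>> play_rows --targets '[{"claw":1,"linear":[0,0,0],"rotation":[0,0,0]},{"claw":1,"linear":[0,0,0],"rotation":[0,0,0]},{"claw":1,"linear":[0,0,0],"rotation":[0,0,0]}]'

```text
time: 8.28
position: [0.5597, 0.1493, -0.0139]
tool_rot: [-1.291, 1.15, 1.292]
ft_force: [-0.3, -0.3, -0.2]
grip_width: 0.445
```

>>> play_rows --targets '[{"claw":0,"linear":[0,0,0],"rotation":[0,0,0]},{"claw":0,"linear":[0,0,0],"rotation":[0,0,0]},{"claw":0,"linear":[0,0,0],"rotation":[0,0,0]},{"claw":0,"linear":[0,0,0],"rotation":[0,0,0]},{"claw":0,"linear":[0,0,0],"rotation":[0,0,0]},{"claw":0,"linear":[0,0,0],"rotation":[0,0,0]},{"claw":0,"linear":[0,0,0],"rotation":[0,0,0]},{"claw":0,"linear":[-0.6,0,0],"rotation":[0,0,0]},{"claw":0,"linear":[-1,0,0],"rotation":[0,0,0]},{"claw":0,"linear":[-0.6,0,0],"rotation":[0,0,0]}]'

```text
time: 9.12
position: [0.5564, 0.1475, 0.0386]
tool_rot: [-1.29, 1.158, 1.296]
ft_force: [0.8, 0.3, -0.1]
grip_width: 0.989
```

```bash
python3 -c "
from h import *
plan(.550,.0047,.05,-2);wsl('w6')"
```

```text
t 9.12 pos [0.5564 0.1475 0.0386] F [ 0.8  0.3 -0.1] w 86.0
rot(frac) [ 0.0942 -0.0004 -0.0038] lin total final-frame [-0.46  0.06 -5.72] now-frame [-0.45  0.9  -5.65]
sleeve [0.5497 0.1739] len 0.0708 wid 0.0111 ang 0.4
sleeve [0.5555 0.1216] len 0.0723 wid 0.0111 ang 12.1
sleeve [ 0.5403 -0.0213] len 0.0735 wid 0.0205 ang 1.2
 pair mid [0.5526 0.1478] sep 0.0526 yaw 6.26 grip [0.5576 0.1483]
 pair mid [0.5479 0.0502] sep 0.1438 yaw 6.66 grip [0.5529 0.0507]
```

The left pair is sound: it shut fully to 38.7 mm and sprang back to 52.6 mm between sleeve centres, in the same place. On to the middle pair.

>>> play_rows --targets '[{"claw":0,"linear":[0,0.3,-0.6],"rotation":[0.03,0,0]},{"claw":0,"linear":[0,0.2,-1],"rotation":[0.03,0,0]},{"claw":0,"linear":[0,0.1,-1],"rotation":[0.03,0,0]},{"claw":0,"linear":[0,0,-1],"rotation":[0,0,0]},{"claw":0,"linear":[0,0,-0.9],"rotation":[0,0,0]},{"claw":0,"linear":[0,0,-0.4],"rotation":[0,0,0]},{"claw":0,"linear":[0,0,-0.1],"rotation":[0,0,0]},{"claw":0,"linear":[0,0,0],"rotation":[0,0,0]},{"claw":0,"linear":[0,0,0],"rotation":[0,0,0]}]'

```text
time: 9.92
position: [0.5376, 0.0025, 0.0371]
tool_rot: [-1.161, 1.244, 1.169]
ft_force: [0.7, -0.1, -0.6]
grip_width: 1.001
```

```bash
python3 -c "
from h import *
plan(.550,.0047,-.014,-2);wsl('w7')"
```

```text
t 9.92 pos [0.5376 0.0025 0.0371] F [ 0.7 -0.1 -0.6] w 87.1
rot(frac) [-0.017  -0.0009 -0.0048] lin total final-frame [ 2.04 -0.49  0.1 ] now-frame [ 2.04 -0.51  0.12]
sleeve [0.5371 0.1753] len 0.0462 wid 0.0168 ang 2.0
sleeve [0.5399 0.0313] len 0.0614 wid 0.0111 ang -8.0
sleeve [ 0.5371 -0.022 ] len 0.0609 wid 0.0114 ang 3.6
sleeve [ 0.5128 -0.1791] len 0.043 wid 0.0232 ang 4.4
 pair mid [0.5385 0.1033] sep 0.1441 yaw -2.99 grip [0.5435 0.103 ]
 pair mid [0.5385 0.0046] sep 0.0533 yaw -2.22 grip [0.5435 0.0044]
 pair mid [ 0.525  -0.1006] sep 0.159 yaw 3.99 grip [ 0.5299 -0.1002]
```

>>> play_rows --targets '[{"claw":0,"linear":[0.1,-0.4,0.08],"rotation":[-0.014,0,-0.003]},{"claw":0,"linear":[0.5,0,0],"rotation":[0,0,0]},{"claw":0,"linear":[0.5,0,0],"rotation":[0,0,0]},{"claw":0,"linear":[0.2,0,0],"rotation":[0,0,0]},{"claw":0,"linear":[0,0,0],"rotation":[0,0,0]},{"claw":0,"linear":[0,0,0],"rotation":[0,0,0]}]'

```text
time: 10.47
position: [0.5497, 0.0119, 0.0003]
tool_rot: [-1.189, 1.223, 1.193]
ft_force: [1.2, 0.3, -0.3]
grip_width: 0.998
```

```bash
python3 -c "
from h import *
plan(.550,.0045,-.014,-2.1)"
```

```text
t 10.47 pos [5.497e-01 1.190e-02 3.000e-04] F [ 1.2  0.3 -0.3] w 86.8
rot(frac) [ 0.0071  0.0004 -0.0017] lin total final-frame [ 0.57 -0.02 -0.3 ] now-frame [ 0.57 -0.02 -0.3 ]
```

>>> play_rows --targets '[{"claw":0,"linear":[0,0,-0.25],"rotation":[0.005,0,0]},{"claw":0,"linear":[0,0,0],"rotation":[0,0,0]},{"claw":0,"linear":[0,0,0],"rotation":[0,0,0]}]'

```text
time: 10.72
position: [0.5497, 0.0061, 0.0002]
tool_rot: [-1.183, 1.226, 1.188]
ft_force: [-0.8, -0.9, 0.4]
grip_width: 1.001
```

```bash
python3 -c "
from h import *
plan(.550,.0045,-.014,-2.1)"
```

```text
t 10.72 pos [5.497e-01 6.100e-03 2.000e-04] F [-0.8 -0.9  0.4] w 87.1
rot(frac) [ 0.0027  0.0004 -0.0019] lin total final-frame [ 0.57 -0.01 -0.06] now-frame [ 0.57 -0.02 -0.06]
```

>>> play_rows --targets '[{"claw":0,"linear":[0.25,0,-0.06],"rotation":[0.0025,0,0]},{"claw":0,"linear":[0.25,0,0],"rotation":[0,0,0]},{"claw":0,"linear":[0.03,0,0],"rotation":[0,0,0]},{"claw":0,"linear":[0,0,0],"rotation":[0,0,0]}]'

```text
time: 11.05
position: [0.5506, 0.0039, -0.0131]
tool_rot: [-1.18, 1.226, 1.182]
ft_force: [-0.3, 0.7, -0.1]
grip_width: 0.997
```

```bash
python3 -c "
from h import *
plan(.550,.0045,-.014,-2.1)"
```

```text
t 11.05 pos [ 0.5506  0.0039 -0.0131] F [-0.3  0.7 -0.1] w 86.8
rot(frac) [-0.0008  0.0007 -0.0002] lin total final-frame [0.04 0.03 0.02] now-frame [0.04 0.03 0.02]
```

>>> play_rows --targets '[{"claw":1,"linear":[0,0,0],"rotation":[0,0,0]},{"claw":1,"linear":[0,0,0],"rotation":[0,0,0]},{"claw":1,"linear":[0,0,0],"rotation":[0,0,0]},{"claw":1,"linear":[0,0,0],"rotation":[0,0,0]},{"claw":1,"linear":[0,0,0],"rotation":[0,0,0]},{"claw":1,"linear":[0,0,0],"rotation":[0,0,0]},{"claw":1,"linear":[0,0,0],"rotation":[0,0,0]},{"claw":1,"linear":[0,0,0],"rotation":[0,0,0]},{"claw":1,"linear":[0,0,0],"rotation":[0,0,0]},{"claw":1,"linear":[0,0,0],"rotation":[0,0,0]}]' --newtons 25

```text
time: 11.88
position: [0.5503, 0.0042, -0.0132]
tool_rot: [-1.18, 1.226, 1.183]
ft_force: [0.1, -0.4, -1.8]
grip_width: 0.444
```

>>> play_rows --targets '[{"claw":1,"linear":[0,0,0],"rotation":[0,0,0]},{"claw":1,"linear":[0,0,0],"rotation":[0,0,0]}]'

```text
time: 12.05
position: [0.5502, 0.0041, -0.0132]
tool_rot: [-1.18, 1.227, 1.183]
ft_force: [0.1, -0.2, -0.2]
grip_width: 0.441
```

```bash
python3 -c "
from h import *
plan(.550,.0045,-.014,-2.1);wsl('w8')"
```

```text
t 12.05 pos [ 0.5502  0.0041 -0.0132] F [ 0.1 -0.2 -0.2] w 38.3
rot(frac) [-0.0007  0.0008 -0.0006] lin total final-frame [0.03 0.01 0.01] now-frame [0.03 0.01 0.01]
sleeve [0.54   0.1171] len 0.0454 wid 0.0191 ang 17.8
sleeve [0.5334 0.0165] len 0.0477 wid 0.0119 ang 4.1
sleeve [ 0.5322 -0.0069] len 0.0476 wid 0.0111 ang -8.7
sleeve [ 0.5181 -0.1233] len 0.0599 wid 0.0204 ang -4.0
 pair mid [0.5367 0.0668] sep 0.1008 yaw 10.95 grip [0.5416 0.0677]
 pair mid [0.5328 0.0048] sep 0.0233 yaw -2.29 grip [0.5378 0.0046]
 pair mid [ 0.5252 -0.0651] sep 0.1173 yaw -6.35 grip [ 0.5301 -0.0656]
```

The middle pair is sound as well (38.3 mm, stable). I'll release it and go to the right pair.

>>> play_rows --targets '[{"claw":0,"linear":[0,0,0],"rotation":[0,0,0]},{"claw":0,"linear":[0,0,0],"rotation":[0,0,0]},{"claw":0,"linear":[0,0,0],"rotation":[0,0,0]},{"claw":0,"linear":[0,0,0],"rotation":[0,0,0]},{"claw":0,"linear":[0,0,0],"rotation":[0,0,0]},{"claw":0,"linear":[0,0,0],"rotation":[0,0,0]},{"claw":0,"linear":[0,0,0],"rotation":[0,0,0]},{"claw":0,"linear":[-0.6,0,0],"rotation":[0,0,0]},{"claw":0,"linear":[-1,0,0],"rotation":[0,0,0]},{"claw":0,"linear":[-0.6,0,0],"rotation":[0,0,0]}]'

```text
time: 12.93
position: [0.547, 0.0036, 0.0397]
tool_rot: [-1.177, 1.234, 1.187]
ft_force: [0.5, 0.2, 1.0]
grip_width: 0.991
```

```bash
python3 -c "
from h import *
plan(.5335,-.152,.05,1.2);wsl('w9')"
```

```text
t 12.93 pos [0.547  0.0036 0.0397] F [0.5 0.2 1. ] w 86.2
rot(frac) [-0.0374 -0.0003 -0.0056] lin total final-frame [-0.41  0.67 -6.21] now-frame [-0.41  0.31 -6.24]
sleeve [0.5404 0.1758] len 0.0509 wid 0.0138 ang 0.8
sleeve [0.5426 0.1191] len 0.0462 wid 0.014 ang 13.9
sleeve [0.5446 0.0306] len 0.0714 wid 0.0111 ang -7.9
sleeve [ 0.5423 -0.022 ] len 0.0711 wid 0.0114 ang 3.6
sleeve [ 0.5147 -0.126 ] len 0.0616 wid 0.0154 ang -9.8
sleeve [ 0.519  -0.1795] len 0.058 wid 0.0229 ang 4.7
 pair mid [0.5415 0.1475] sep 0.0567 yaw 7.38 grip [0.5465 0.1481]
 pair mid [0.5436 0.0749] sep 0.0885 yaw 2.99 grip [0.5486 0.0751]
 pair mid [0.5435 0.0043] sep 0.0527 yaw -2.17 grip [0.5485 0.0041]
 pair mid [ 0.5285 -0.074 ] sep 0.1076 yaw -3.12 grip [ 0.5335 -0.0743]
 pair mid [ 0.5168 -0.1527] sep 0.0536 yaw -2.58 grip [ 0.5218 -0.153 ]
```

>>> play_rows --targets '[{"claw":0,"linear":[0,0.05,-0.6],"rotation":[-0.015,0,-0.003]},{"claw":0,"linear":[0,0.1,-1],"rotation":[-0.015,0,0]},{"claw":0,"linear":[0,0.1,-1],"rotation":[0,0,0]},{"claw":0,"linear":[0,0.1,-1],"rotation":[0,0,0]},{"claw":0,"linear":[0,0,-1],"rotation":[0,0,0]},{"claw":0,"linear":[0,0,-0.6],"rotation":[0,0,0]},{"claw":0,"linear":[0,0,-0.2],"rotation":[0,0,0]},{"claw":0,"linear":[0,0,0],"rotation":[0,0,0]},{"claw":0,"linear":[0,0,0],"rotation":[0,0,0]}]'

```text
time: 13.73
position: [0.5422, -0.1331, 0.042]
tool_rot: [-1.222, 1.195, 1.219]
ft_force: [0.6, 1.1, 1.1]
grip_width: 0.998
```

```bash
python3 -c "
from h import *
plan(.5335,-.152,-.014,1.2);wsl('w10')"
```

```text
t 13.73 pos [ 0.5422 -0.1331  0.042 ] F [0.6 1.1 1.1] w 86.8
rot(frac) [-0.0024  0.0018  0.0035] lin total final-frame [ 2.24  0.36 -0.75] now-frame [ 2.24  0.37 -0.75]
sleeve [0.5317 0.0334] len 0.0429 wid 0.0174 ang -7.4
sleeve [ 0.5408 -0.0223] len 0.0671 wid 0.0145 ang 3.4
sleeve [ 0.5273 -0.1267] len 0.0731 wid 0.0101 ang -4.5
sleeve [ 0.5286 -0.1789] len 0.0723 wid 0.012 ang 6.8
 pair mid [0.5362 0.0056] sep 0.0564 yaw -1.98 grip [0.5412 0.0054]
 pair mid [ 0.5341 -0.0745] sep 0.1053 yaw -0.51 grip [ 0.5391 -0.0745]
 pair mid [ 0.528  -0.1528] sep 0.0522 yaw 1.18 grip [ 0.533  -0.1527]
```

>>> play_rows --targets '[{"claw":0,"linear":[0.2,0.3,-0.6],"rotation":[-0.002,0,0.002]},{"claw":0,"linear":[0.5,0,0],"rotation":[0,0,0]},{"claw":0,"linear":[0.5,0,0],"rotation":[0,0,0]},{"claw":0,"linear":[0.1,0,0],"rotation":[0,0,0]},{"claw":0,"linear":[0,0,0],"rotation":[0,0,0]},{"claw":0,"linear":[0,0,0],"rotation":[0,0,0]}]'

```text
time: 14.28
position: [0.5365, -0.1383, 0.0059]
tool_rot: [-1.229, 1.187, 1.235]
ft_force: [-0.1, 0.2, -0.1]
grip_width: 0.999
```

```bash
python3 -c "
from h import *
plan(.533,-.1526,-.014,1.2)"
```

```text
t 14.28 pos [ 0.5365 -0.1383  0.0059] F [-0.1  0.2 -0.1] w 87.0
rot(frac) [0.0074 0.0046 0.001 ] lin total final-frame [ 0.79  0.15 -0.57] now-frame [ 0.79  0.16 -0.57]
```

>>> play_rows --targets '[{"claw":0,"linear":[0,0.12,-0.5],"rotation":[0.006,0.004,0.001]},{"claw":0,"linear":[0,0,0],"rotation":[0,0,0]},{"claw":0,"linear":[0,0,0],"rotation":[0,0,0]},{"claw":0,"linear":[0,0,0],"rotation":[0,0,0]}]'

```text
time: 14.62
position: [0.5346, -0.1511, 0.0064]
tool_rot: [-1.227, 1.197, 1.226]
ft_force: [-0.8, -0.6, -0.8]
grip_width: 1.002
```

```bash
python3 -c "
from h import *
plan(.533,-.1526,-.014,1.2)"
```

```text
t 14.62 pos [ 0.5346 -0.1511  0.0064] F [-0.8 -0.6 -0.8] w 87.2
rot(frac) [0.0019 0.0001 0.0006] lin total final-frame [ 0.82  0.07 -0.06] now-frame [ 0.82  0.07 -0.06]
```

>>> play_rows --targets '[{"claw":0,"linear":[0.3,0.06,-0.05],"rotation":[0.002,0,0]},{"claw":0,"linear":[0.35,0,0],"rotation":[0,0,0]},{"claw":0,"linear":[0.1,0,0],"rotation":[0,0,0]},{"claw":0,"linear":[0,0,0],"rotation":[0,0,0]},{"claw":0,"linear":[0,0,0],"rotation":[0,0,0]}]'

```text
time: 15.03
position: [0.5333, -0.1527, -0.014]
tool_rot: [-1.224, 1.198, 1.223]
ft_force: [-0.3, -0.2, 0.1]
grip_width: 0.999
```

```bash
python3 -c "
from h import *
plan(.533,-.1526,-.014,1.2)"
```

```text
t 15.03 pos [ 0.5333 -0.1527 -0.014 ] F [-0.3 -0.2  0.1] w 86.9
rot(frac) [-0.0007  0.0003  0.0012] lin total final-frame [0.   0.01 0.  ] now-frame [0.   0.01 0.  ]
```

>>> play_rows --targets '[{"claw":1,"linear":[0,0,0],"rotation":[0,0,0]},{"claw":1,"linear":[0,0,0],"rotation":[0,0,0]},{"claw":1,"linear":[0,0,0],"rotation":[0,0,0]},{"claw":1,"linear":[0,0,0],"rotation":[0,0,0]},{"claw":1,"linear":[0,0,0],"rotation":[0,0,0]},{"claw":1,"linear":[0,0,0],"rotation":[0,0,0]},{"claw":1,"linear":[0,0,0],"rotation":[0,0,0]},{"claw":1,"linear":[0,0,0],"rotation":[0,0,0]},{"claw":1,"linear":[0,0,0],"rotation":[0,0,0]},{"claw":1,"linear":[0,0,0],"rotation":[0,0,0]}]' --newtons 25

```text
time: 15.87
position: [0.5333, -0.1525, -0.014]
tool_rot: [-1.225, 1.198, 1.223]
ft_force: [-0.5, -1.0, -0.3]
grip_width: 0.616
```

>>> play_rows --targets '[{"claw":1,"linear":[0,0,0],"rotation":[0,0,0]},{"claw":1,"linear":[0,0,0],"rotation":[0,0,0]}]'

```text
time: 16.03
position: [0.5333, -0.1525, -0.014]
tool_rot: [-1.225, 1.198, 1.223]
ft_force: [-0.3, 0.8, -1.3]
grip_width: 0.618
```

```bash
python3 -c "
from h import *
plan(.533,-.1526,-.014,1.2);wsl('w11')"
```

```text
t 16.03 pos [ 0.5333 -0.1525 -0.014 ] F [-0.3  0.8 -1.3] w 53.7
rot(frac) [-0.0004  0.0003  0.0011] lin total final-frame [-0.    0.01 -0.  ] now-frame [-0.    0.01 -0.  ]
sleeve [ 0.5153 -0.1313] len 0.0466 wid 0.0126 ang 0.8
sleeve [ 0.5161 -0.174 ] len 0.0466 wid 0.012 ang 1.6
 pair mid [ 0.5157 -0.1526] sep 0.0427 yaw 1.21 grip [ 0.5207 -0.1525]
```

The right pair binds, stopping at 53.7 mm and holding there. I'll let it spring open, then grip it for the lift.

>>> play_rows --targets '[{"claw":0,"linear":[0,0,0],"rotation":[0,0,0]},{"claw":0,"linear":[0,0,0],"rotation":[0,0,0]},{"claw":0,"linear":[0,0,0],"rotation":[0,0,0]},{"claw":0,"linear":[0,0,0],"rotation":[0,0,0]},{"claw":0,"linear":[0,0,0],"rotation":[0,0,0]},{"claw":0,"linear":[0,0,0],"rotation":[0,0,0]},{"claw":0,"linear":[0,0,0],"rotation":[0,0,0]}]'

```text
time: 16.67
position: [0.5339, -0.1525, -0.0135]
tool_rot: [-1.225, 1.197, 1.222]
ft_force: [-0.1, -0.4, 0.6]
grip_width: 0.982
```

```bash
python3 -c "
from h import *
plan(.533,-.1526,-.0155,1.2);wsl('w12')"
```

```text
t 16.67 pos [ 0.5339 -0.1525 -0.0135] F [-0.1 -0.4  0.6] w 85.4
rot(frac) [-0.0004  0.0003  0.0018] lin total final-frame [ 0.08  0.04 -0.01] now-frame [ 0.08  0.04 -0.01]
sleeve [ 0.5154 -0.1251] len 0.0478 wid 0.0124 ang -4.6
sleeve [ 0.5162 -0.1798] len 0.0479 wid 0.0124 ang 6.6
 pair mid [ 0.5158 -0.1525] sep 0.0547 yaw 0.98 grip [ 0.5208 -0.1524]
```

>>> play_rows --targets '[{"claw":1,"linear":[0.05,0,0],"rotation":[0,0,0]},{"claw":1,"linear":[0,0,0],"rotation":[0,0,0]},{"claw":1,"linear":[0,0,0],"rotation":[0,0,0]},{"claw":1,"linear":[0,0,0],"rotation":[0,0,0]},{"claw":1,"linear":[0,0,0],"rotation":[0,0,0]},{"claw":1,"linear":[0,0,0],"rotation":[0,0,0]},{"claw":1,"linear":[0,0,0],"rotation":[0,0,0]},{"claw":1,"linear":[0,0,0],"rotation":[0,0,0]},{"claw":1,"linear":[0,0,0],"rotation":[0,0,0]}]' --newtons 45

```text
time: 17.47
position: [0.5338, -0.1524, -0.0149]
tool_rot: [-1.225, 1.197, 1.222]
ft_force: [-0.3, -0.6, 0.6]
grip_width: 0.605
```

>>> play_rows --targets '[{"claw":1,"linear":[-0.3,0,0],"rotation":[0,0,0]},{"claw":1,"linear":[-0.6,0,0],"rotation":[0,0,0]},{"claw":1,"linear":[-0.8,0,0],"rotation":[0,0,0]},{"claw":1,"linear":[-0.8,0,0],"rotation":[0,0,0]},{"claw":1,"linear":[-0.8,0,0],"rotation":[0,0,0]},{"claw":1,"linear":[-0.5,0,0],"rotation":[0,0,0]},{"claw":1,"linear":[-0.2,0,0],"rotation":[0,0,0]},{"claw":1,"linear":[0,0,0],"rotation":[0,0,0]}]'

```text
time: 18.13
position: [0.5305, -0.1524, 0.0897]
tool_rot: [-1.221, 1.202, 1.227]
ft_force: [-0.5, 0.0, -1.4]
grip_width: 0.604
```

```bash
python3 -c "
from h import *
plan(.455,.379,.09,-6.5);wsl('w13')
cv2.imwrite('pics/side13.png',get_image('side'));cv2.imwrite('pics/top13.png',get_image('top'))
a=cv2.imread('pics/w13.png');b=cv2.imread('pics/side13.png')[90:300,180:390]
cv2.imwrite('pics/m13.png',np.hstack([cv2.resize(a,(400,300)),cv2.resize(b,(400,300))]))"
```

```text
t 18.13 pos [ 0.5305 -0.1524  0.0897] F [-0.5  0.  -1.4] w 52.6
rot(frac) [ 0.0846  0.0005 -0.0023] lin total final-frame [-1.000e-02  5.400e+00  2.078e+01] now-frame [2.000e-02 2.610e+00 2.131e+01]
sleeve [0.5361 0.0305] len 0.0543 wid 0.0184 ang -6.8
sleeve [ 0.5342 -0.0239] len 0.0541 wid 0.014 ang 4.8
sleeve [ 0.5497 -0.1166] len 0.0772 wid 0.021 ang 1.0
sleeve [ 0.5506 -0.1867] len 0.0772 wid 0.0201 ang 1.0
 pair mid [0.5352 0.0033] sep 0.0544 yaw -0.99 grip [0.5402 0.0032]
 pair mid [ 0.542  -0.0702] sep 0.094 yaw 2.91 grip [ 0.547 -0.07 ]
 pair mid [ 0.5502 -0.1517] sep 0.0701 yaw 0.99 grip [ 0.5552 -0.1516]
```

View pics/m13.png

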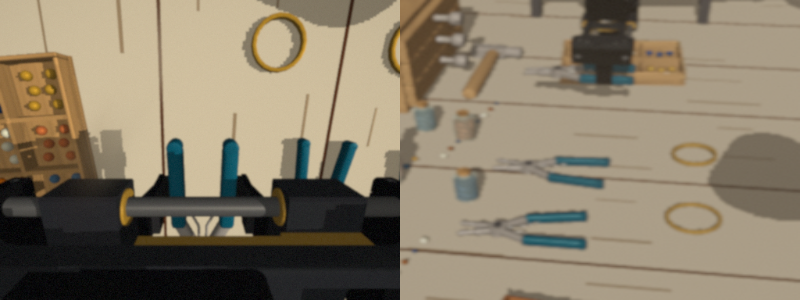

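The binding pair is held level between the pads and the other two are still in place. Carrying it to the tray.

>>> play_rows --targets '[{"claw":1,"linear":[0,0.1,0.4],"rotation":[0.005,0,0]},{"claw":1,"linear":[0,0.1,0.8],"rotation":[0.01,0,0]},{"claw":1,"linear":[0,0.15,1],"rotation":[0.01,0,0]},{"claw":1,"linear":[0,0.2,1],"rotation":[0.01,0,0]},{"claw":1,"linear":[0,0.2,1],"rotation":[0.01,0,0]},{"claw":1,"linear":[0,0.2,1],"rotation":[0.01,0,0]},{"claw":1,"linear":[0,0.2,1],"rotation":[0.01,0,0]},{"claw":1,"linear":[0,0.2,1],"rotation":[0.005,0,0]},{"claw":1,"linear":[0,0.2,1],"rotation":[0,0,0]},{"claw":1,"linear":[0,0.2,1],"rotation":[0,0,0]}]'

```text
time: 19.12
position: [0.4867, 0.08, 0.0744]
tool_rot: [-1.119, 1.287, 1.143]
ft_force: [0.1, 1.4, -1.8]
grip_width: 0.607
```

```bash
python3 -c "
from h import *
plan(.452,.380,.07,-6.5)"
```

```text
t 19.12 pos [0.4867 0.08   0.0744] F [ 0.1  1.4 -1.8] w 52.8
rot(frac) [ 0.0011 -0.0064 -0.0181] lin total final-frame [ 0.18  2.74 11.77] now-frame [ 0.13  2.71 11.77]
```

>>> play_rows --targets '[{"claw":1,"linear":[0,0.3,1],"rotation":[0,-0.003,-0.006]},{"claw":1,"linear":[0,0.3,1],"rotation":[0,-0.003,-0.006]},{"claw":1,"linear":[-0.05,0.3,1],"rotation":[0,0,-0.003]},{"claw":1,"linear":[-0.05,0.3,1],"rotation":[0,0,0]},{"claw":1,"linear":[-0.05,0.3,1],"rotation":[0,0,0]},{"claw":1,"linear":[-0.05,0.3,1],"rotation":[0,0,0]},{"claw":1,"linear":[-0.05,0.3,1],"rotation":[0,0,0]},{"claw":1,"linear":[0,0.2,1],"rotation":[0,0,0]},{"claw":1,"linear":[0,0.1,0.9],"rotation":[0,0,0]},{"claw":1,"linear":[0,0,0.6],"rotation":[0,0,0]}]'

```text
time: 19.95
position: [0.439, 0.3331, 0.0661]
tool_rot: [-1.126, 1.286, 1.142]
ft_force: [-0.7, 0.3, -1.4]
grip_width: 0.605
```

>>> play_rows --targets '[{"claw":1,"linear":[0,0,0.2],"rotation":[0,0,0]},{"claw":1,"linear":[0,0,0],"rotation":[0,0,0]},{"claw":1,"linear":[0,0,0],"rotation":[0,0,0]},{"claw":1,"linear":[0,0,0],"rotation":[0,0,0]}]'

```text
time: 20.28
position: [0.4379, 0.3382, 0.0623]
tool_rot: [-1.129, 1.292, 1.145]
ft_force: [-0.5, -0.5, -1.6]
grip_width: 0.606
```

```bash
python3 -c "
from h import *
plan(.452,.380,-.008,-6.5)
C=cam('top')
im=cv2.imread('pics/top13.png');h=cv2.cvtColor(im,cv2.COLOR_BGR2HSV);m=cv2.inRange(h,(3,110,40),(18,255,200));m[:170]=0;m[300:]=0;m[:,165:]=0
c=max(cv2.findContours(m,0,2)[0],key=cv2.contourArea);r=cv2.minAreaRect(c);p=ray(cv2.boxPoints(r),.024,C);print(p[:,:2].round(3),p.mean(0).round(4),np.linalg.norm(np.diff(p,axis=0),axis=1))"
```

```text
t 20.28 pos [0.4379 0.3382 0.0623] F [-0.5 -0.5 -1.6] w 52.7
rot(frac) [ 0.0055 -0.0119 -0.0186] lin total final-frame [ 2.81 -0.37  1.72] now-frame [ 2.77 -0.47  1.77]
[[0.333 0.48 ]
 [0.667 0.442]
 [0.643 0.276]
 [0.309 0.319]] [0.4878 0.3792 0.024 ] [0.33692197 0.16743641 0.33639334]
```

>>> play_rows --targets '[{"claw":1,"linear":[0,-0.15,0.5],"rotation":[0.003,-0.006,-0.009]},{"claw":1,"linear":[0,-0.15,0.7],"rotation":[0,-0.004,-0.007]},{"claw":1,"linear":[0,-0.1,0.4],"rotation":[0,0,0]},{"claw":1,"linear":[0,0,0],"rotation":[0,0,0]},{"claw":1,"linear":[0,0,0],"rotation":[0,0,0]},{"claw":1,"linear":[0,0,0],"rotation":[0,0,0]}]'

```text
time: 20.78
position: [0.456, 0.3771, 0.062]
tool_rot: [-1.124, 1.263, 1.122]
ft_force: [0.2, 0.4, -1.3]
grip_width: 0.607
```

```bash
python3 -c "
from h import *
plan(.452,.380,-.008,-6.5);wsl('w14')
cv2.imwrite('pics/side14.png',get_image('side'))
a=cv2.imread('pics/w14.png');b=cv2.imread('pics/side14.png')[170:384,130:390]
cv2.imwrite('pics/m14.png',np.hstack([cv2.resize(a,(400,300)),cv2.resize(b,(365,300))]))"
```

```text
t 20.78 pos [0.456  0.3771 0.062 ] F [ 0.2  0.4 -1.3] w 52.8
rot(frac) [-0.0019 -0.0011 -0.0001] lin total final-frame [2.8  0.17 0.1 ] now-frame [2.8  0.17 0.1 ]
sleeve [0.4696 0.4069] len 0.0691 wid 0.0192 ang -6.7
sleeve [0.4618 0.3448] len 0.0701 wid 0.0181 ang -7.1
 pair mid [0.4657 0.3759] sep 0.0626 yaw -6.89 grip [0.4707 0.3753]
```

View pics/m14.png

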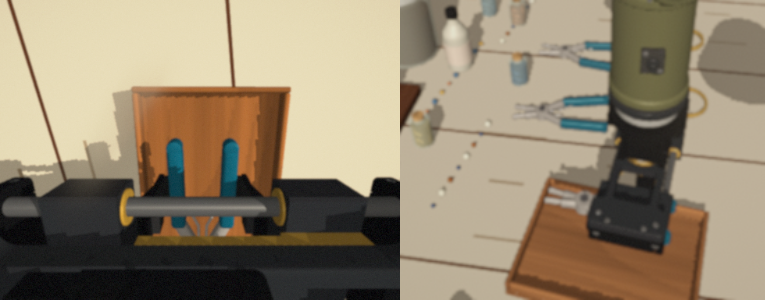

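The pliers are over the tray: between the side walls in the wrist view, pointing along its length. Descending.

>>> play_rows --targets '[{"claw":1,"linear":[0.2,0.15,0.1],"rotation":[0,0,0]},{"claw":1,"linear":[0.6,0,0],"rotation":[0,0,0]},{"claw":1,"linear":[0.6,0,0],"rotation":[0,0,0]},{"claw":1,"linear":[0.4,0,0],"rotation":[0,0,0]},{"claw":1,"linear":[0.2,0,0],"rotation":[0,0,0]},{"claw":1,"linear":[0,0,0],"rotation":[0,0,0]},{"claw":1,"linear":[0,0,0],"rotation":[0,0,0]}]'

```text
time: 21.47
position: [0.4514, 0.3788, 0.0096]
tool_rot: [-1.123, 1.265, 1.121]
ft_force: [-0.6, 0.6, -0.8]
grip_width: 0.605
```

```bash
python3 -c "
from h import *
plan(.452,.380,-.008,-6.5)"
```

```text
t 21.47 pos [0.4514 0.3788 0.0096] F [-0.6  0.6 -0.8] w 52.6
rot(frac) [-0.0031 -0.0012 -0.0003] lin total final-frame [ 0.7  -0.02  0.05] now-frame [ 0.7  -0.02  0.05]
```

>>> play_rows --targets '[{"claw":1,"linear":[0.25,0,0.03],"rotation":[0,0,0]},{"claw":1,"linear":[0.2,0,0],"rotation":[0,0,0]},{"claw":1,"linear":[0.12,0,0],"rotation":[0,0,0]},{"claw":1,"linear":[0,0,0],"rotation":[0,0,0]}]'

```text
time: 21.8
position: [0.4525, 0.3806, -0.0043]
tool_rot: [-1.122, 1.262, 1.121]
ft_force: [-0.8, -0.7, -1.0]
grip_width: 0.606
```

>>> play_rows --targets '[{"claw":1,"linear":[0.06,0,0],"rotation":[0,0,0]},{"claw":1,"linear":[0,0,0],"rotation":[0,0,0]}]'

```text
time: 21.97
position: [0.4526, 0.3806, -0.0058]
tool_rot: [-1.122, 1.261, 1.12]
ft_force: [-0.2, -0.1, -1.4]
grip_width: 0.603
```

>>> play_rows --targets '[{"claw":1,"linear":[0.08,0,0],"rotation":[0,0,0]},{"claw":1,"linear":[0,0,0],"rotation":[0,0,0]},{"claw":0,"linear":[0,0,0],"rotation":[0,0,0]},{"claw":0,"linear":[0,0,0],"rotation":[0,0,0]},{"claw":0,"linear":[0,0,0],"rotation":[0,0,0]},{"claw":0,"linear":[0,0,0],"rotation":[0,0,0]},{"claw":0,"linear":[0,0,0],"rotation":[0,0,0]},{"claw":0,"linear":[0,0,0],"rotation":[0,0,0]}]'

```text
time: 22.63
position: [0.4541, 0.3817, -0.0063]
tool_rot: [-1.121, 1.258, 1.12]
ft_force: [-0.3, -0.6, -0.7]
grip_width: 0.953
```

>>> play_rows --targets '[{"claw":0,"linear":[-0.3,0,0],"rotation":[0,0,0]},{"claw":0,"linear":[-0.6,0,0],"rotation":[0,0,0]},{"claw":0,"linear":[-1,0,0],"rotation":[0,0,0]},{"claw":0,"linear":[-1,0,0],"rotation":[0,0,0]},{"claw":0,"linear":[-1,0,0],"rotation":[0,0,0]},{"claw":0,"linear":[-1,0,0],"rotation":[0,0,0]},{"claw":0,"linear":[-1,0,0],"rotation":[0,0,0]},{"claw":0,"linear":[-0.4,0,0],"rotation":[0,0,0]},{"claw":0,"linear":[0,0,0],"rotation":[0,0,0]},{"claw":0,"linear":[0,0,0],"rotation":[0,0,0]}]'

```text
time: 23.47
position: [0.4528, 0.3807, 0.162]
tool_rot: [-1.121, 1.257, 1.12]
ft_force: [0.1, 0.6, -0.6]
grip_width: 1.0
```

```bash
python3 -c "
from h import *
plan(.452,.380,.15,-6.5);wsl('w15')
cv2.imwrite('pics/side15.png',get_image('side'));t=get_image('top');cv2.imwrite('pics/top15.png',t)
a=cv2.imread('pics/w15.png');b=cv2.imread('pics/side15.png')[120:384,130:482]
cv2.imwrite('pics/m15.png',np.vstack([np.hstack([cv2.resize(a,(400,300)),cv2.resize(b,(400,300))]),cv2.resize(np.hstack([cv2.imread('pics/top0.png')[90:300,60:440],t[90:300,60:440]]),(800,221))]))"
```

```text
t 23.47 pos [0.4528 0.3807 0.162 ] F [ 0.1  0.6 -0.6] w 87.0
rot(frac) [-0.0035  0.0024  0.0027] lin total final-frame [ 0.48  0.03 -0.03] now-frame [ 0.48  0.03 -0.03]
sleeve [0.4523 0.4082] len 0.072 wid 0.0104 ang -12.7
sleeve [0.4462 0.3552] len 0.0728 wid 0.0105 ang -1.1
 pair mid [0.4492 0.3817] sep 0.0534 yaw -6.91 grip [0.4542 0.3811]
```

View pics/m15.png

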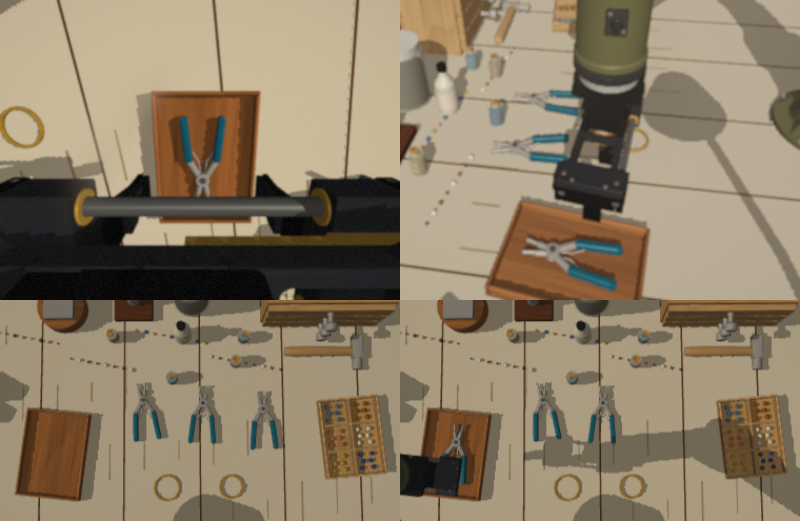

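The pliers lie flat and sprung open in the middle of the tray, and everything else is where it was. Handing in.

```bash
python3 -c "
from bench import *
print(close_job())"
```

```text
the job is handed in; nothing more can be done
None
```

The job is done and handed in at about 23.6 s of the 58 s allowed. The pair that binds is the right-hand one, and it now lies in the wooden tray.

| Pair | Opening when squeezed | Result |
|---|---|---|
| Left | 38.7 mm | Shuts fully, springs open |
| Middle | 38.3 mm | Shuts fully, springs open |
| Right | 53.7 mm | Binds, springs open |

**Last checks:** The wrist, side and top pictures show the right pair sprung open and flat inside the tray, clear of its walls. The other two pairs, the vials, bottle, bangles and hammer look where they were at the start. The gripper was open and about 0.16 m up when I handed in, touching nothing.

**What disagreed:**
- **Fingertip height:** The fingertips are really about 19 mm above the reported TCP. Because of this, my first try on the left pair closed in the air above it without touching it. I then worked about 19 mm lower and that squeeze succeeded.
- **Opening readings:** They came out about 2–3 mm below the stated 41 and 56 mm, which still leaves the three results clear.
- **Tray outline:** A late automatic measurement of the tray's length failed, so I used the corners I had picked by hand.

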